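Reject to scrap, then lift the spacer rack

TASK

One of the four turned spacers in the wooden rack is a reject, marked red at its top: pull it out and drop it into the green scrap crate while the rack stays standing on the bench. Then take the rack by its blue handle, lift it straight up to about 15 cm clear of the bench with the three good spacers still in their wells, and hold it there, level and still: the job finishes with the gripper holding the rack in the air, not put down. Leave everything else on the bench where it is.

Things in the scene. Friction and masses are not known exactly. Their poses are not given: they have to be found in the camera images.
- rack: Loose plywood carrying rack, about 0.35 to 0.55 kg empty: a base block 116 mm (its x) by 250 mm (its y) by 36 mm high, standing flat, with a blue handle across its middle. Origin at the centre of its underside; z up. Four round wells 27 mm wide and 24 mm deep (floor 12 mm above the underside) at x = +-32 mm, y = +-85 mm, a spacer in each; which well holds the reject varies.
- rack_grip (a point): Centre of the blue handle bar of the rack, 95 mm above the rack's underside; axes as the rack. The bar runs along the rack's x, 18 mm wide (y) and 20 mm high (its top 105 mm above the underside), on two 14 mm thick posts at its ends; 84 mm of it is free between the posts, and 49 mm of air lies between it and the base block. Pinch the bar across its width, along the rack's y, and firmly: with the reject gone the load is a little lopsided.
- reject_mid (a point): The reject: turned aluminium cylinder 24 mm in diameter, 80 mm tall, 80 g, its top 30 mm painted red. This point is its centre, 40 mm above its lower end; z along its axis. It stands upright and loose (1.5 mm play all round) in a well of the rack, 56 mm of it showing above the block; lift it 24 mm to clear the well.
- good1_mid (a point): Sound aluminium spacer, same size as the reject (24 mm diameter, 80 mm tall, 80 g) but bare metal with no red. This point is its centre, 40 mm above its lower end; z along its axis. Stands in one of the rack's four wells and stays there.
- good2_mid (a point): Sound aluminium spacer, same size as the reject (24 mm diameter, 80 mm tall, 80 g) but bare metal with no red. This point is its centre, 40 mm above its lower end; z along its axis. Stands in one of the rack's four wells and stays there.
- good3_mid (a point): Sound aluminium spacer, same size as the reject (24 mm diameter, 80 mm tall, 80 g) but bare metal with no red. This point is its centre, 40 mm above its lower end; z along its axis. Stands in one of the rack's four wells and stays there.
- crate: Green open scrap crate, fixed: 170 mm (its x) by 200 mm (its y) outside, 85 mm high, walls and floor 5 mm, a few thin flat offcuts on its floor. Origin at the centre of its underside; z up. It stands either left or right of the rack.
- can: Bystander: upright can with yellow label, 68 mm in diameter, 110 mm high. Origin at the centre of its underside.
- jar: Bystander: upright jar with red cap, 68 mm in diameter, 90 mm high. Origin at the centre of its underside.
- hammer: Bystander: hammer lying flat along its x.
- screwdriver: Bystander: screwdriver lying flat along its x.
- wrench: Bystander: wrench lying flat along its x.
There are look-alikes about, which are no part of the job. Leave any yellow look-alike of the part that bears good3_mid alone.

How it is judged (in metres and radians):
On the way, in this order (a step that is already met when the one before it is completed fails the run):
1. the reject lies in the scrap crate, let go, and the rack still stands on the bench (x of reject_mid in the frame of crate between -0.08 and 0.08 m and y of reject_mid in the frame of crate between -0.095 and 0.095 m and z of reject_mid in the frame of crate below 0.08 m and contact force between reject and the fingers below 0.1 N and height (world z) of rack below 0.01 m), for 0.2 s.
2. the rack is lifted clear of the bench, level (height (world z) of rack above 0.1 m and angle between rack's own z axis and vertical below 0.12 rad), for 0.2 s.
At the end, for the whole second after the job is handed in: Reject in the crate, let go. Rack held by the fingers alone, underside 10 to 20 cm above the bench, at most 25 cm from its start, tilt under 0.12 rad, still (0.03 m/s, 0.15 rad/s), three good spacers seated upright in their wells (all of step 2 and x of reject_mid in the frame of crate between -0.08 and 0.08 m and y of reject_mid in the frame of crate between -0.095 and 0.095 m and z of reject_mid in the frame of crate below 0.08 m and contact force between reject and the fingers below 0.1 N and z of good1_mid in the frame of rack between 0.044 and 0.062 m and distance between each of good1_mid, good2_mid, good3_mid and rack below 0.12 m and angle between the z axis of each of good1_mid, good2_mid, good3_mid and the z axis of rack, either way round below 0.25 rad and z of good2_mid in the frame of rack between 0.044 and 0.062 m and z of good3_mid in the frame of rack between 0.044 and 0.062 m and height (world z) of rack below 0.2 m and distance of rack from where it was at the start of the episode below 0.25 m and linear speed of rack below 0.03 m/s and angular speed of rack below 0.15 rad/s and contact force between rack and the fingers above 3 N and contact force between rack and crate below 0.1 N); the arm keeps its last pose, push and grip.
It fails at once if the rack tips by more than 0.35 rad (angle between rack's own z axis and vertical above 0.35 rad).
It fails at once if a good spacer is pulled out of its well (more than 24 mm up) (z of any of good1_mid, good2_mid, good3_mid in the frame of rack above 0.076 m).
It fails at once if a bystander (can, jar, hammer, screwdriver, wrench) is moved by more than 4 cm (distance of any of can, jar, hammer, screwdriver, wrench from where it was at the start of the episode above 0.04 m).
It also fails if it takes over 54 s, if anything falls off the work surface, if the arm or the gripper's body presses on something with over 40 N, if the wrist force passes 120 N, or if a joint passes its speed limit or range.

ROBOT

A 6-joint arm with a two-finger parallel gripper is mounted at the origin on the work surface. World frame = base frame: x ahead of the robot, y to its left, z up, the work surface at z = 0. Lengths are in m, angles in degrees, forces in N, time in s.
With the tool pointing down it reaches from about 0.35 to 0.875 m from the base axis. Payload 15.5 kg.
Tool frame: the origin (TCP) lies on the centre line of the jaws, within the pads' length; the fingertips stand 22 mm ahead of it and the grasp point (between the pads) lies 3 mm ahead of it; z points along the fingers, y is the line along which they close (so a half turn about z gives the same grasp; the last joint's range is limited). The gripper opens to 85 mm and grips with 20 to 120 N. Pads are 22 mm wide; open, the fingers measure 114 mm over their backs; the gripper's body (76 mm by 85 mm) begins 54 mm behind the grasp point. The pads swing forward as they close: fully open they stand 13 mm farther back than shut.
Start: joints at [-78.868, 28.281, 77.091, -0, 74.628, -5.472], TCP at [0.179, -0.599, 0.253] pointing down, gripper open.
Joint ranges: [-166.48, 166.48], [-47.26, 123.95], [12.59, 153.08], [-70.14, 250.14], [6.76, 159.57], [-176.63, 176.63]. Speed limits (degrees/s): [108.29, 108.29, 147.25, 172.46, 172.46, 172.46].

INTERFACE

Orientations are given as a 3x3 rotation matrix whose columns are the frame's x, y, z axes.
In Python, from station import ctrl gives the robot as it stands.
- The arm moves only by the shell command python3 -m jog 'ROWS'. ROWS is JSON, a list of rows, each an object with "fingers": the finger opening in m, from 0 to 0.0854; "slide": the shift along the tool's x, y, z in m, a list of three; "twist": the turn about the tool's z in units of 6 degrees (1.0 is 6 degrees). A call has 1 to 12 rows; each row shifts and turns the commanded pose from where the row before left it, along the tool's axes as they then stand; what a row does not reach is not made up. A row lasts 1/12 s, in which the tool goes at most 41.7 mm and 7.16 degrees, less where a joint would pass 70% of its speed; a pose out of reach is approached as far as the arm can. A call with a gripper value outside its range is refused whole. The fingers move at their own pace and stop on an object; the grip force is fixed at half the most. Time passes only in rows, so rows that do not move let the fingers close. It gives the time, the measured TCP pose, the force, the opening and the grip force at its end, in the units of the state.
- ctrl.get_obs(): the state, without advancing time (a new reading comes with each control period).
- ctrl.grab_frame(name): name is "scene" or "top"; returns a dict with "frame" (420x560x3 uint8, blue, green, red), "vertical_fov" (degrees; the focal length in pixels is half the picture's height over the tangent of half this angle, whatever the lens; pixels are square), "cx", "cy" (the principal point, pixels), "k1" (the pictures are not rectified: a ray, as slopes to the right and down, at radius r is drawn at 1 + k1 r^2 times it, then the intrinsics apply), "cam_to_world" (4x4, takes a point from camera to world coordinates). Camera axes: x right, y up, looking along -z (the intrinsics and any distortion apply to the point x, -y, -z); pixel columns grow to the right and rows downward; lengths in m; the calibration is good to about 2 mm. A picture is of the moment at which its call begins. There is no depth.
- ctrl.hand_in(): hands the job in; it is judged then, once.
The state is a dict: "clock": time; "joints": joint angles; "qvel": joint speeds; "joint_torque": joint torques, N m; "tcp_pos": TCP position; "tcp_rot": TCP orientation; "wrist_force": force on the tool from outside, world axes, zero at the start; "wrist_torque": the same for the moment, N m; "width": finger opening in m; "grasp_force": force on a finger pad.
Only numpy, scipy, OpenCV 4.12 (cv2) and the standard library are available. Lean on these libraries where they do the work, as an engineer would, in place of code of your own. Each camera call takes 0.05 s, during which the arm holds its last target. There are 200 camera calls.

## Working session

There is one attempt and no reset: what is moved stays moved. The work goes in short steps, Python scripts to look and compute and a shell command to move; the robot and the scene stay as the last step left them, time stands still between calls to the robot, and variables do not carry over. Pictures are saved under pics/ and viewed, at most 10 in all, crops included, and the job is handed in when it is done.

```bash
mkdir -p pics; ls; cat > h.py <<'E'
import numpy as np, cv2
from station import ctrl
def grab(n):
    f=ctrl.grab_frame(n); return f
def ray(f,u,v):
    h=f["frame"].shape[0]; F=h/2/np.tan(np.radians(f["vertical_fov"])/2)
    K=np.array([[F,0,f["cx"]],[0,F,f["cy"]],[0,0,1]])
    p=cv2.undistortPoints(np.array([[[u,v]]],float),K,np.array([f["k1"],0,0,0.]))[0,0]
    T=np.array(f["cam_to_world"]); d=T[:3,:3]@np.array([p[0],-p[1],-1]); return T[:3,3],d
def onz(f,u,v,z):
    o,d=ray(f,u,v); return o+d*(z-o[2])/d[2]
def proj(f,P):
    h=f["frame"].shape[0]; F=h/2/np.tan(np.radians(f["vertical_fov"])/2)
    T=np.array(f["cam_to_world"]); c=T[:3,:3].T@(np.array(P)-T[:3,3]); x,y=c[0]/-c[2],-c[1]/-c[2]
    s=1+f["k1"]*(x*x+y*y); return f["cx"]+F*x*s,f["cy"]+F*y*s
E
python3 - <<'E'
from h import *
for n in("scene","top"):
    f=grab(n); cv2.imwrite(f"pics/{n}0.png",f["frame"]); print(n,np.round(f["cam_to_world"],3).tolist(),f["vertical_fov"],f["k1"])
E
```

```text
pics
scene [[-0.616, -0.551, 0.563, 1.263], [0.787, -0.447, 0.425, 0.521], [0.018, 0.705, 0.709, 0.97], [0.0, 0.0, 0.0, 1.0]] 54.10522216753122 0.020347091951764307
top [[0.01, 0.996, -0.092, 0.433], [-1.0, 0.011, 0.005, -0.005], [0.006, 0.092, 0.996, 1.661], [0.0, 0.0, 0.0, 1.0]] 50.43098809316475 -0.044917720824141555
```

View pics/scene0.png

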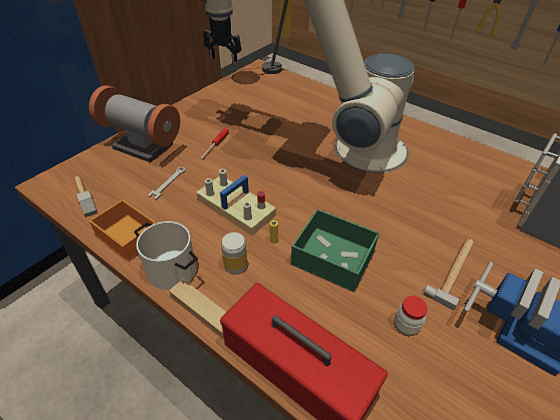

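View pics/top0.png

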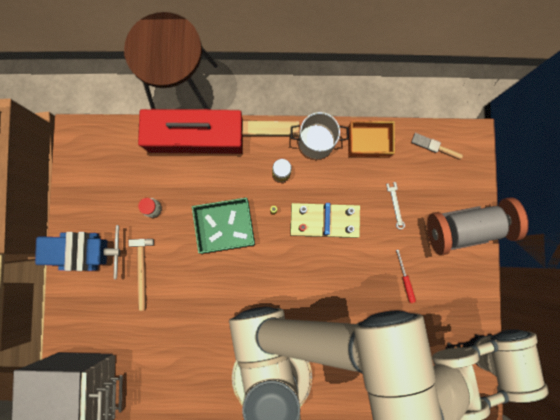

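The reject candidates are:
- Red-topped spacer: scene (261,199), top (302,228).
- Yellow look-alike: scene (274,231), top (274,210).
- Bare spacers: scene (209,186), (223,176) and (248,211).
- Other red things: the jar cap at scene (412,305), the screwdriver and the toolbox.

I choose the red-topped one in the rack and will check it in a close crop.

```bash
python3 - <<'E'
from h import *
fs=grab("scene"); ft=grab("top")
a=cv2.resize(fs["frame"][155:250,180:300],None,fx=5,fy=5,interpolation=cv2.INTER_CUBIC)
b=cv2.resize(ft["frame"][190:250,255:370],None,fx=5,fy=5,interpolation=cv2.INTER_CUBIC)
w=max(a.shape[1],b.shape[1]); 
im=np.zeros((a.shape[0]+b.shape[0],w,3),np.uint8); im[:a.shape[0],:a.shape[1]]=a; im[a.shape[0]:,:b.shape[1]]=b
cv2.imwrite("pics/crop.png",cv2.resize(im,None,fx=.77,fy=.77))
def blobs(f,lo,hi,box):
    m=cv2.inRange(cv2.cvtColor(f["frame"],cv2.COLOR_BGR2HSV),lo,hi); k=np.zeros_like(m); x0,y0,x1,y1=box; k[y0:y1,x0:x1]=m[y0:y1,x0:x1]
    n,l,s,c=cv2.connectedComponentsWithStats(k); return [(s[i].tolist(),np.round(c[i],1).tolist(),np.round(cv2.minAreaRect(np.argwhere(l==i)[:,::-1].astype(np.float32)),1).tolist() if 0 else cv2.minAreaRect(np.argwhere(l==i)[:,::-1].astype(np.float32))) for i in range(1,n) if s[i][4]>8]
for n,f,b in(("s",fs,(190,160,280,235)),("t",ft,(285,200,365,240))):
    print(n,"blue",blobs(f,(105,120,40),(130,255,255),b)); print("red",blobs(f,(0,170,50),(8,255,255),b),blobs(f,(172,150,50),(180,255,255),b))
    print("yellowblock",blobs(f,(18,60,90),(35,255,255),b))
print("crate",blobs(ft,(55,80,20),(90,255,255),(180,190,262,260)))
E
```

```text
s blue [([220, 175, 28, 34, 299], [233.8, 189.1], ((233.924072265625, 191.27047729492188), (16.11075210571289, 36.97210693359375), 51.709835052490234))]
red [([257, 191, 8, 12, 56], [260.8, 196.4], ((260.5, 196.5), (11.0, 7.0), 90.0))] []
yellowblock [([196, 176, 80, 53, 1155], [237.8, 204.0], ((235.14706420898438, 200.58822631835938), (75.973876953125, 30.698246002197266), 30.963754653930664)), ([227, 186, 16, 16, 120], [234.6, 193.8], ((234.800048828125, 193.90003967285156), (6.800000190734863, 18.600000381469727), 53.13010025024414)), ([270, 220, 8, 15, 108], [273.4, 227.5], ((273.5, 227.0), (14.0, 7.0), 90.0))]
t blue [([324, 204, 6, 31, 108], [326.8, 218.9], ((326.6116638183594, 218.98562622070312), (4.256340980529785, 30.127492904663086), 2.12109637260437))]
red [] []
yellowblock [([290, 203, 34, 34, 986], [307.1, 219.5], ((306.7681579589844, 219.3699188232422), (33.05778503417969, 32.724822998046875), 2.7263107299804688)), ([327, 204, 33, 34, 870], [343.9, 221.1], ((343.6732177734375, 220.68968200683594), (32.01240158081055, 32.738922119140625), 2.602562189102173))]
crate [([193, 199, 61, 54, 2123], [223.0, 225.3], ((223.10011291503906, 225.640625), (46.86882019042969, 54.958168029785156), 81.11934661865234))]
```

View pics/crop.png

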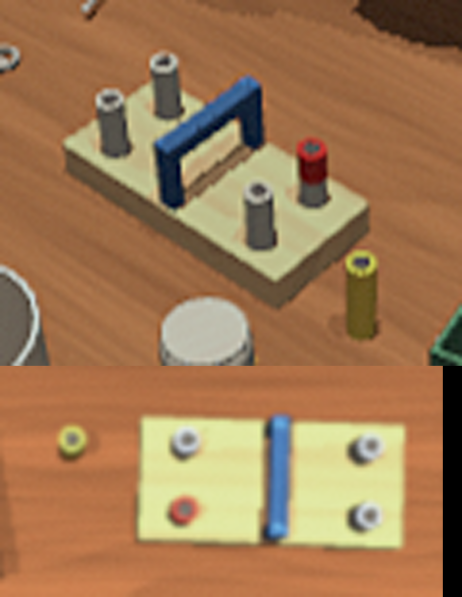

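The crop shows the reject's red top at scene (261,193) and top (302.5,227.5). It stands in the rack well nearest the robot on the crate side. The yellow look-alike stands apart, on the bench.

```bash
python3 - <<'E'
from h import *
fs=grab("scene"); ft=grab("top")
S=lambda x,y,z:np.round(onz(fs,180+x/3.85-.4,155+y/3.85-.4,z),4)
T=lambda x,y,z:np.round(onz(ft,255+x/3.85-.4,190+(y-366)/3.85-.4,z),4)
print("red",S(312,147,.092),T(183,510,.092))
for a,b in(((110,97),(368,448)),((164,61),(368,516)),((258,190),(186,442))): print("good",S(*a,.092),T(*b,.092))
print("yel",S(361,261,.08),T(72,440,.08))
for p in((142,417),(405,425),(402,547),(137,541)): print("blk T",T(*p,.036))
for p in((66,148),(277,287),(369,207)): print("blk S",S(*p,.036))
print("bar T",T(279,420,.105),T(276,535,.105))
# crate rim from top mask
m=cv2.inRange(cv2.cvtColor(ft["frame"],cv2.COLOR_BGR2HSV),(55,80,20),(90,255,255)); m[:190]=0;m[262:]=0;m[:,:180]=0;m[:,265:]=0
r=cv2.boxPoints(cv2.minAreaRect(np.argwhere(m>0)[:,::-1].astype(np.float32)))
for p in r: print("crate",onz(ft,*p,.085).round(3))
o=ctrl.get_obs(); print(o["clock"],o["tcp_pos"],np.round(o["tcp_rot"],3).tolist(),o["width"])
E
```

```text
red [ 0.5443 -0.1054  0.092 ] [ 0.5422 -0.1004  0.092 ]
good [ 0.6041 -0.2768  0.092 ] [ 0.6012 -0.2705  0.092 ]
good [ 0.5412 -0.2747  0.092 ] [ 0.5384 -0.2703  0.092 ]
good [ 0.6098 -0.1061  0.092 ] [ 0.6049 -0.1028  0.092 ]
yel [ 0.6097 -0.0012  0.08  ] [0.6069 0.0021 0.08  ]
blk T [ 0.6345 -0.0642  0.036 ]
blk T [ 0.6297 -0.3156  0.036 ]
blk T [ 0.5131 -0.312   0.036 ]
blk T [ 0.5162 -0.0603  0.036 ]
blk S [ 0.6335 -0.309   0.036 ]
blk S [ 0.6415 -0.0611  0.036 ]
blk S [ 0.5249 -0.0608  0.036 ]
bar T [ 0.6246 -0.1869  0.105 ] [ 0.5194 -0.1842  0.105 ]
crate [0.61  0.29  0.085]
crate [0.643 0.097 0.085]
crate [0.479 0.069 0.085]
crate [0.447 0.26  0.085]
0.3 [ 0.17858539 -0.59883767  0.25308616] [[0.958, 0.286, -0.0], [0.286, -0.958, 0.0], [0.0, -0.0, -1.0]] 0.08572580429204883
```

```bash
python3 -m jog '[{"fingers":0.085,"slide":[0.027,-0.0205,0],"twist":0},{"fingers":0.085,"slide":[0.027,-0.0205,0],"twist":0},{"fingers":0.085,"slide":[0.027,-0.0205,0],"twist":0},{"fingers":0.085,"slide":[0.027,-0.0205,0],"twist":0},{"fingers":0.085,"slide":[0.027,-0.0205,0],"twist":0},{"fingers":0.085,"slide":[0.027,-0.0205,0],"twist":0},{"fingers":0.085,"slide":[0.027,-0.0205,0],"twist":0},{"fingers":0.085,"slide":[0.027,-0.0205,0],"twist":0},{"fingers":0.085,"slide":[0.027,-0.0205,0],"twist":0},{"fingers":0.085,"slide":[0.027,-0.0205,0],"twist":0},{"fingers":0.085,"slide":[0.027,-0.0205,0],"twist":0},{"fingers":0.085,"slide":[0.027,-0.0205,0],"twist":0}]'
python3 -m jog '[{"fingers":0.085,"slide":[0.027,-0.0205,0],"twist":0},{"fingers":0.085,"slide":[0.027,-0.0205,0],"twist":0},{"fingers":0.085,"slide":[0.027,-0.0205,0],"twist":0},{"fingers":0.085,"slide":[0.027,-0.0205,0],"twist":0},{"fingers":0.085,"slide":[0.027,-0.0205,0],"twist":0},{"fingers":0.085,"slide":[0.027,-0.0205,0],"twist":0},{"fingers":0.085,"slide":[0,0,0],"twist":1},{"fingers":0.085,"slide":[0,0,0],"twist":1},{"fingers":0.085,"slide":[0,0,0],"twist":1},{"fingers":0.085,"slide":[0,0,0],"twist":0},{"fingers":0.085,"slide":[0,0,0],"twist":0},{"fingers":0.085,"slide":[0,0,0],"twist":0}]'
```

```text
clock: 1.3
tcp_pos: [0.4195, -0.2691, 0.2534]
tcp_rot: [[0.958, 0.286, 0.0], [0.286, -0.958, -0.0], [0.0, 0.0, -1.0]]
wrist_force: [-0.3, -0.2, 0.4]
width: 0.0852
grasp_force: 0.0
clock: 2.3
tcp_pos: [0.5388, -0.1066, 0.2533]
tcp_rot: [[1.0, -0.021, -0.0], [-0.021, -1.0, 0.0], [-0.0, -0.0, -1.0]]
wrist_force: [0.3, 0.4, 0.5]
width: 0.0848
grasp_force: 0.0
```

```bash
python3 -m jog '[{"fingers":0.085,"slide":[0.004,-0.0035,0.015],"twist":0},{"fingers":0.085,"slide":[0,0,0.025],"twist":0},{"fingers":0.085,"slide":[0,0,0.025],"twist":0},{"fingers":0.085,"slide":[0,0,0.025],"twist":0},{"fingers":0.085,"slide":[0,0,0.025],"twist":0},{"fingers":0.085,"slide":[0,0,0.025],"twist":0},{"fingers":0.085,"slide":[0,0,0.02],"twist":0},{"fingers":0.085,"slide":[0,0,0.012],"twist":0},{"fingers":0.085,"slide":[0,0,0],"twist":0},{"fingers":0.06,"slide":[0,0,0],"twist":0},{"fingers":0.05,"slide":[0,0,0],"twist":0},{"fingers":0.04,"slide":[0,0,0],"twist":0}]'
python3 - <<'E'
from h import *
for n,b in(("scene",(170,110,310,250)),("top",(240,170,380,270))):
    f=grab(n)["frame"]; x0,y0,x1,y1=b; globals()[n]=cv2.resize(f[y0:y1,x0:x1],(560,560*(y1-y0)//(x1-x0)),interpolation=cv2.INTER_CUBIC)
cv2.imwrite("pics/g1.png",cv2.resize(scene,(560,560)))
E
```

```text
clock: 3.3
tcp_pos: [0.5436, -0.1033, 0.0824]
tcp_rot: [[1.0, -0.024, 0.002], [-0.024, -1.0, -0.001], [0.002, 0.0, -1.0]]
wrist_force: [0.3, 0.3, -0.4]
width: 0.0511
grasp_force: 0.0
```

View pics/g1.png

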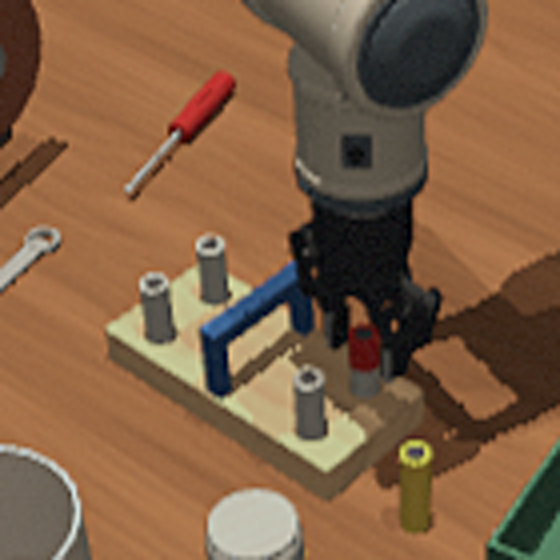

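The fingers straddle the red spacer at crop (363,350), and everything else is clear. Next I close, then lift slowly.

```bash
python3 -m jog '[{"fingers":0.03,"slide":[0,0,0],"twist":0},{"fingers":0.02,"slide":[0,0,0],"twist":0},{"fingers":0.01,"slide":[0,0,0],"twist":0},{"fingers":0.01,"slide":[0,0,0],"twist":0},{"fingers":0.01,"slide":[0,0,0],"twist":0},{"fingers":0.01,"slide":[0,0,0],"twist":0},{"fingers":0.01,"slide":[0,0,0],"twist":0}]'
python3 -m jog '[{"fingers":0.01,"slide":[0,0,-0.005],"twist":0},{"fingers":0.01,"slide":[0,0,-0.008],"twist":0},{"fingers":0.01,"slide":[0,0,-0.008],"twist":0},{"fingers":0.01,"slide":[0,0,-0.008],"twist":0},{"fingers":0.01,"slide":[0,0,-0.012],"twist":0},{"fingers":0.01,"slide":[0,0,-0.02],"twist":0},{"fingers":0.01,"slide":[0,0,-0.025],"twist":0},{"fingers":0.01,"slide":[0,0,-0.025],"twist":0},{"fingers":0.01,"slide":[0,0,-0.025],"twist":0},{"fingers":0.01,"slide":[0,0,-0.01],"twist":0},{"fingers":0.01,"slide":[0,0,0],"twist":0}]'
python3 - <<'E'
from h import *
f=grab("scene")["frame"][80:250,170:310]
cv2.imwrite("pics/g2.png",cv2.resize(f,None,fx=3.5,fy=3.5,interpolation=cv2.INTER_CUBIC))
E
```

```text
clock: 3.98
tcp_pos: [0.5433, -0.1031, 0.0819]
tcp_rot: [[1.0, -0.024, 0.001], [-0.024, -1.0, -0.0], [0.001, 0.0, -1.0]]
wrist_force: [-1.6, 0.3, 8.0]
width: 0.0223
grasp_force: 58.3
clock: 4.9
tcp_pos: [0.544, -0.1033, 0.2301]
tcp_rot: [[1.0, -0.024, 0.005], [-0.024, -1.0, -0.001], [0.005, 0.001, -1.0]]
wrist_force: [0.8, 0.3, -1.0]
width: 0.0225
grasp_force: 58.7
```

View pics/g2.png

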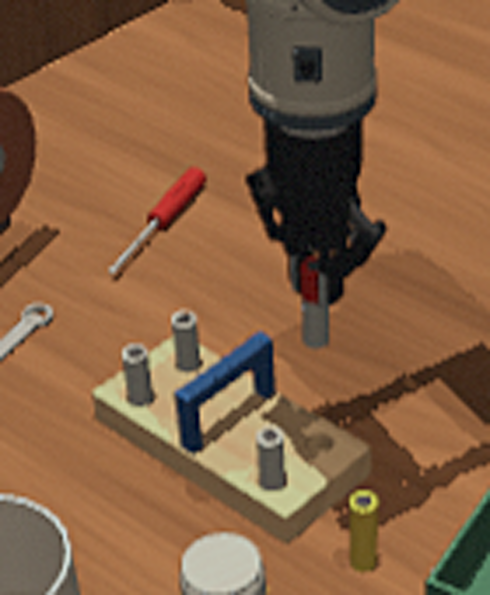

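The reject is out of its well at crop (313,310) and the three good spacers are still seated. Next I carry it to the crate.

```bash
python3 -m jog '[{"fingers":0.01,"slide":[-0.0005,-0.02,0],"twist":0},{"fingers":0.01,"slide":[-0.0005,-0.028,0],"twist":0},{"fingers":0.01,"slide":[-0.0005,-0.028,0],"twist":0},{"fingers":0.01,"slide":[-0.0005,-0.028,0],"twist":0},{"fingers":0.01,"slide":[-0.0005,-0.028,0],"twist":0},{"fingers":0.01,"slide":[-0.0005,-0.028,0],"twist":0},{"fingers":0.01,"slide":[-0.0005,-0.028,0],"twist":0},{"fingers":0.01,"slide":[-0.0005,-0.028,0],"twist":0},{"fingers":0.01,"slide":[-0.0005,-0.028,0],"twist":0},{"fingers":0.01,"slide":[-0.0005,-0.028,0],"twist":0},{"fingers":0.01,"slide":[-0.0005,-0.01,0],"twist":0},{"fingers":0.01,"slide":[0,0,0],"twist":0}]'
python3 -m jog '[{"fingers":0.01,"slide":[0,0,0.01],"twist":0},{"fingers":0.01,"slide":[0,0,0.02],"twist":0},{"fingers":0.01,"slide":[0,0,0.02],"twist":0},{"fingers":0.01,"slide":[0,0,0.02],"twist":0},{"fingers":0.01,"slide":[0,0,0.02],"twist":0},{"fingers":0.01,"slide":[0,0,0.02],"twist":0},{"fingers":0.01,"slide":[0,0,0.015],"twist":0},{"fingers":0.01,"slide":[0,0,0.005],"twist":0},{"fingers":0.01,"slide":[0,0,0],"twist":0},{"fingers":0.01,"slide":[0,0,0],"twist":0}]'
python3 - <<'E'
from h import *
f=grab("scene")["frame"][120:300,230:400]
cv2.imwrite("pics/g3.png",cv2.resize(f,None,fx=3,fy=3,interpolation=cv2.INTER_CUBIC))
E
```

```text
clock: 5.95
tcp_pos: [0.5434, 0.1809, 0.2256]
tcp_rot: [[1.0, -0.022, -0.002], [-0.022, -1.0, -0.0], [-0.002, 0.0, -1.0]]
wrist_force: [0.7, 0.3, -1.2]
width: 0.0225
grasp_force: 58.9
clock: 6.78
tcp_pos: [0.5443, 0.1783, 0.0972]
tcp_rot: [[1.0, -0.025, -0.001], [-0.025, -1.0, -0.0], [-0.001, 0.0, -1.0]]
wrist_force: [-0.0, -0.5, -0.4]
width: 0.0225
grasp_force: 58.9
```

View pics/g3.png

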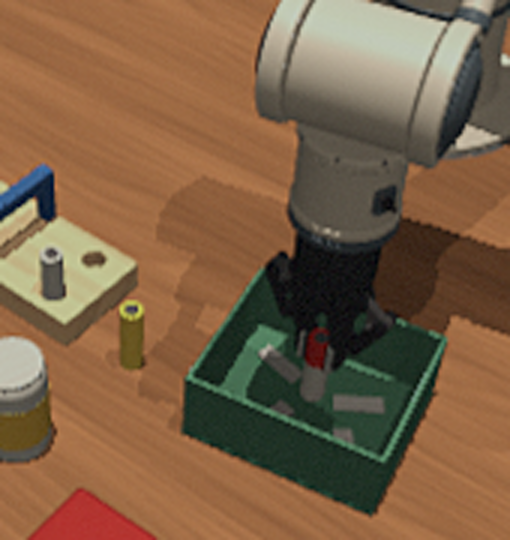

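The reject hangs inside the crate at crop (315,370), clear of the walls. I release it and rise.

```bash
python3 -m jog '[{"fingers":0.05,"slide":[0,0,0],"twist":0},{"fingers":0.055,"slide":[0,0,0],"twist":0},{"fingers":0.055,"slide":[0,0,0],"twist":0},{"fingers":0.055,"slide":[0,0,0],"twist":0},{"fingers":0.055,"slide":[0,0,0],"twist":0},{"fingers":0.055,"slide":[0,0,0],"twist":0},{"fingers":0.055,"slide":[0,0,-0.01],"twist":0},{"fingers":0.055,"slide":[0,0,-0.025],"twist":0},{"fingers":0.055,"slide":[0,0,-0.03],"twist":0},{"fingers":0.055,"slide":[0,0,-0.03],"twist":0},{"fingers":0.055,"slide":[0,0,-0.03],"twist":0},{"fingers":0.055,"slide":[0,0,-0.025],"twist":0}]'
python3 -m jog '[{"fingers":0.06,"slide":[0,0.02,0],"twist":0},{"fingers":0.06,"slide":[0,0.03,0],"twist":0},{"fingers":0.06,"slide":[0,0.03,0],"twist":0},{"fingers":0.06,"slide":[0,0.03,0],"twist":0},{"fingers":0.06,"slide":[0,0.03,0],"twist":0},{"fingers":0.06,"slide":[0,0.01,0],"twist":0},{"fingers":0.06,"slide":[0,0,0],"twist":0},{"fingers":0.06,"slide":[0,0,0],"twist":0}]'
python3 - <<'E'
from h import *
fs=grab("scene"); ft=grab("top")
a=cv2.resize(fs["frame"][160:290,180:400],None,fx=3.5,fy=3.5,interpolation=cv2.INTER_CUBIC)[:,:560]
a=cv2.resize(fs["frame"][160:290,180:390],(630,390),interpolation=cv2.INTER_CUBIC)
b=cv2.resize(ft["frame"][190:260,190:400],(630,210),interpolation=cv2.INTER_CUBIC)
cv2.imwrite("pics/g4.png",np.vstack([a,b]))
m=cv2.inRange(cv2.cvtColor(fs["frame"],cv2.COLOR_BGR2HSV),(105,120,40),(130,255,255)); m[:160]=0;m[240:]=0;m[:,:190]=0;m[:,280:]=0
ys,xs=np.nonzero(m); print("blue scene",xs.min(),xs.max(),ys.min(),ys.max(),xs.mean(),ys.mean())
m=cv2.inRange(cv2.cvtColor(ft["frame"],cv2.COLOR_BGR2HSV),(105,120,40),(130,255,255)); m[:195]=0;m[245:]=0;m[:,:290]=0;m[:,365:]=0
ys,xs=np.nonzero(m); 
if len(xs): print("blue top",cv2.minAreaRect(np.c_[xs,ys].astype(np.float32)),onz(ft,xs.mean(),ys.mean(),.1))
E
```

```text
clock: 7.83
tcp_pos: [0.5444, 0.1791, 0.2503]
tcp_rot: [[1.0, -0.024, 0.002], [-0.024, -1.0, 0.0], [0.002, -0.0, -1.0]]
wrist_force: [0.8, 0.6, 0.3]
width: 0.055
grasp_force: 0.0
clock: 8.5
tcp_pos: [0.5407, 0.029, 0.2478]
tcp_rot: [[1.0, -0.026, 0.0], [-0.026, -1.0, 0.0], [0.0, -0.0, -1.0]]
wrist_force: [0.5, 0.7, 0.5]
width: 0.0597
grasp_force: 0.0
blue scene 220 247 175 208 233.82059800664453 189.06312292358805
blue top ((326.6116638183594, 218.98562622070312), (4.256340980529785, 30.127492904663086), 2.12109637260437) [ 0.57302568 -0.18659282  0.1       ]
```

View pics/g4.png

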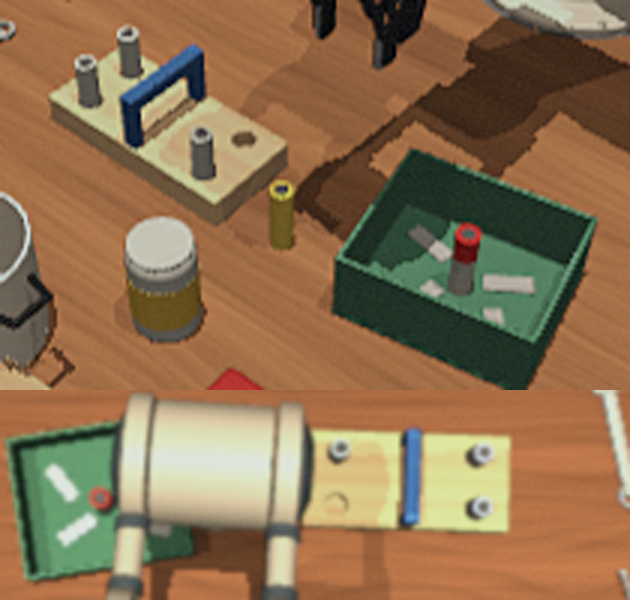

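The reject stands in the crate at crop (465,260), let go, and the rack has not moved. Next is the handle. The load's centre sits about 4 mm toward +x, so I'll grip slightly there.

```bash
python3 -m jog '[{"fingers":0.06,"slide":[0.0052,0.02,0],"twist":0},{"fingers":0.06,"slide":[0.0052,0.028,0],"twist":0},{"fingers":0.06,"slide":[0.0052,0.028,0],"twist":0},{"fingers":0.06,"slide":[0.0052,0.028,0],"twist":0},{"fingers":0.06,"slide":[0.0052,0.028,0],"twist":0},{"fingers":0.06,"slide":[0.0052,0.028,0],"twist":0},{"fingers":0.06,"slide":[0.0052,0.028,0],"twist":0},{"fingers":0.06,"slide":[0.0052,0.02,0],"twist":0},{"fingers":0.06,"slide":[0,0.007,0],"twist":0},{"fingers":0.06,"slide":[0,0,0],"twist":0},{"fingers":0.06,"slide":[0,0,0],"twist":0}]'
```

```text
clock: 9.52
tcp_pos: [0.577, -0.1857, 0.2471]
tcp_rot: [[1.0, -0.024, -0.0], [-0.024, -1.0, 0.001], [-0.0, -0.001, -1.0]]
wrist_force: [-0.4, -0.7, -0.3]
width: 0.0601
grasp_force: 0.0
```

```bash
python3 -m jog '[{"fingers":0.06,"slide":[0,0.001,0.01],"twist":0},{"fingers":0.06,"slide":[0,0,0.025],"twist":0},{"fingers":0.06,"slide":[0,0,0.025],"twist":0},{"fingers":0.06,"slide":[0,0,0.025],"twist":0},{"fingers":0.06,"slide":[0,0,0.025],"twist":0},{"fingers":0.06,"slide":[0,0,0.025],"twist":0},{"fingers":0.06,"slide":[0,0,0.012],"twist":0},{"fingers":0.06,"slide":[0,0,0.004],"twist":0},{"fingers":0.06,"slide":[0,0,0],"twist":0},{"fingers":0.045,"slide":[0,0,0],"twist":0},{"fingers":0.035,"slide":[0,0,0],"twist":0}]'
python3 - <<'E'
from h import *
f=grab("scene")["frame"][110:240,170:300]
cv2.imwrite("pics/g5.png",cv2.resize(f,None,fx=4,fy=4,interpolation=cv2.INTER_CUBIC))
E
```

```text
clock: 10.43
tcp_pos: [0.5778, -0.188, 0.0976]
tcp_rot: [[1.0, -0.024, 0.002], [-0.024, -1.0, -0.001], [0.002, 0.001, -1.0]]
wrist_force: [0.4, -0.1, -0.1]
width: 0.0369
grasp_force: 0.0
```

View pics/g5.png

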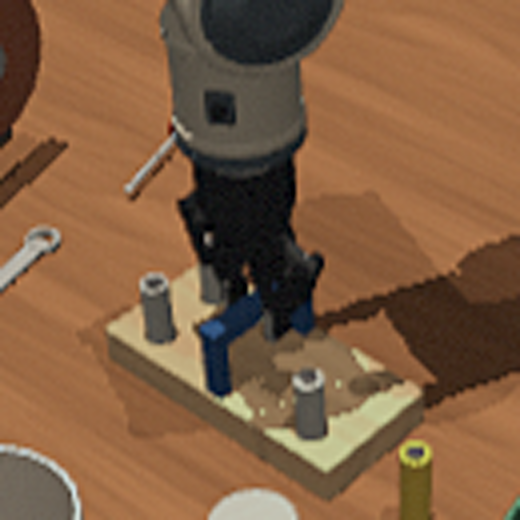

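The fingers straddle the blue bar near its middle, at crop (265,300). I close and lift gently a first 30 mm.

```bash
python3 -m jog '[{"fingers":0.02,"slide":[0,0,0],"twist":0},{"fingers":0.005,"slide":[0,0,0],"twist":0},{"fingers":0.005,"slide":[0,0,0],"twist":0},{"fingers":0.005,"slide":[0,0,0],"twist":0},{"fingers":0.005,"slide":[0,0,0],"twist":0},{"fingers":0.005,"slide":[0,0,0],"twist":0},{"fingers":0.005,"slide":[0,0,0],"twist":0},{"fingers":0.005,"slide":[0,0,0],"twist":0}]'
python3 -m jog '[{"fingers":0.005,"slide":[0,0,-0.003],"twist":0},{"fingers":0.005,"slide":[0,0,-0.003],"twist":0},{"fingers":0.005,"slide":[0,0,-0.004],"twist":0},{"fingers":0.005,"slide":[0,0,-0.005],"twist":0},{"fingers":0.005,"slide":[0,0,-0.006],"twist":0},{"fingers":0.005,"slide":[0,0,-0.006],"twist":0},{"fingers":0.005,"slide":[0,0,-0.004],"twist":0},{"fingers":0.005,"slide":[0,0,-0.002],"twist":0},{"fingers":0.005,"slide":[0,0,0],"twist":0},{"fingers":0.005,"slide":[0,0,0],"twist":0}]'
python3 -c "
from h import *
o=ctrl.get_obs();print(o['wrist_torque'])"
```

```text
clock: 11.15
tcp_pos: [0.5775, -0.1883, 0.0974]
tcp_rot: [[1.0, -0.024, 0.002], [-0.024, -1.0, -0.001], [0.002, 0.001, -1.0]]
wrist_force: [-1.8, 0.2, 9.4]
width: 0.0171
grasp_force: 59.4
clock: 11.98
tcp_pos: [0.577, -0.1879, 0.1293]
tcp_rot: [[1.0, -0.024, 0.0], [-0.024, -1.0, -0.0], [0.0, 0.0, -1.0]]
wrist_force: [-0.6, -0.2, -6.5]
width: 0.0169
grasp_force: 58.8
[ 0.11779589 -0.00421107 -0.00265224]
```

```bash
python3 -m jog '[{"fingers":0.005,"slide":[0,0,-0.004],"twist":0},{"fingers":0.005,"slide":[0,0,-0.008],"twist":0},{"fingers":0.005,"slide":[0,0,-0.012],"twist":0},{"fingers":0.005,"slide":[0,0,-0.014],"twist":0},{"fingers":0.005,"slide":[0,0,-0.014],"twist":0},{"fingers":0.005,"slide":[0,0,-0.014],"twist":0},{"fingers":0.005,"slide":[0,0,-0.014],"twist":0},{"fingers":0.005,"slide":[0,0,-0.014],"twist":0},{"fingers":0.005,"slide":[0,0,-0.01],"twist":0},{"fingers":0.005,"slide":[0,0,-0.006],"twist":0},{"fingers":0.005,"slide":[0,0,-0.003],"twist":0},{"fingers":0.005,"slide":[0,0,0],"twist":0}]'
python3 -m jog '[{"fingers":0.005,"slide":[0,0,0],"twist":0},{"fingers":0.005,"slide":[0,0,0],"twist":0},{"fingers":0.005,"slide":[0,0,0],"twist":0},{"fingers":0.005,"slide":[0,0,0],"twist":0},{"fingers":0.005,"slide":[0,0,0],"twist":0},{"fingers":0.005,"slide":[0,0,0],"twist":0},{"fingers":0.005,"slide":[0,0,0],"twist":0},{"fingers":0.005,"slide":[0,0,0],"twist":0}]'
python3 - <<'E'
from h import *
f=grab("scene"); cv2.imwrite("pics/g6.png",cv2.resize(f["frame"][90:290,160:390],None,fx=3,fy=3,interpolation=cv2.INTER_CUBIC))
# predicted level block top corners, in crop px
for x in(-.058,.058):
  for y in(-.125,.125):
    u,v=proj(f,[.574+x+.024*y,-.1875+y-.024*x,.147+.036]); print(x,y,round((u-160)*3),round((v-90)*3))
E
```

```text
clock: 12.98
tcp_pos: [0.5771, -0.1879, 0.2426]
tcp_rot: [[1.0, -0.024, 0.0], [-0.024, -1.0, -0.0], [0.0, 0.0, -1.0]]
wrist_force: [0.1, -0.3, -6.1]
width: 0.0171
grasp_force: 58.8
clock: 13.65
tcp_pos: [0.577, -0.1879, 0.2422]
tcp_rot: [[1.0, -0.024, -0.0], [-0.024, -1.0, 0.0], [-0.0, -0.0, -1.0]]
wrist_force: [-0.1, -0.2, -6.0]
width: 0.0169
grasp_force: 58.9
-0.058 -0.125 173 149
-0.058 0.125 351 247
0.058 -0.125 92 199
0.058 0.125 272 307
```

View pics/g6.png

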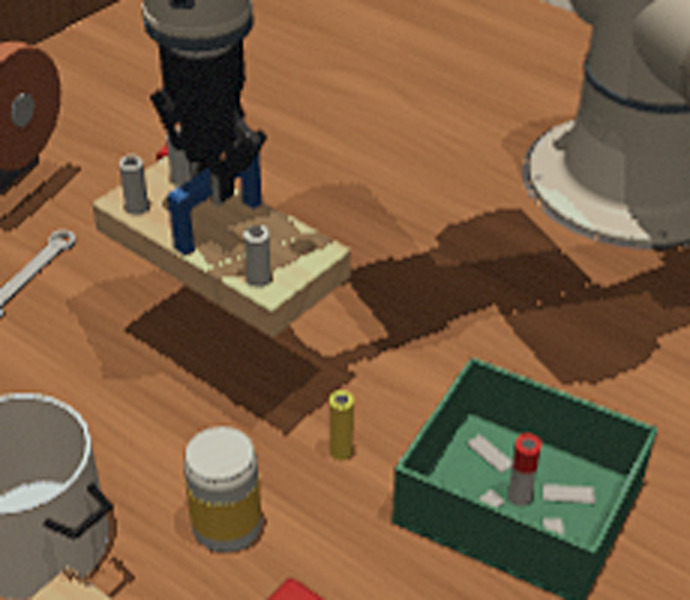

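The rack hangs level. Its corners are at crop (95,207), (270,312) and (350,252), within a few pixels of the predicted level pose. The good spacers are seated, and the reject is in the crate at crop (525,465). I hand it in.

```bash
python3 -c "
from station import ctrl
print(ctrl.hand_in())"
```

```text
the job is handed in; nothing more can be done
None
```

The job is handed in: the reject is in the scrap crate and the gripper is holding the rack level and still about 14.5 cm above the bench, with the three good spacers in their wells; `hand_in()` returned no verdict.

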